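# Make up the laser-mount kit: base plate under lug bracket, latch over both

## Task

Make up this kit in the grey carrier tray: first swing the turn latch fully open, then slide the flat steel base plate along the tray's landing, without lifting it off, until it drops fully home in its recess. Set the lug bracket down flat on top of it inside the pocket walls, without dropping it, let go, and swing the latch back to its closed stop so that its nose lies over the bracket's foot. Leave the battery, the marker cup and the scanner where they are.

Things in the scene. Friction and masses are not known exactly. Their poses are not given: they have to be found in the camera images.
- tray: Grey plastic kit carrier fixed to the bench, 330 mm in x, 180 mm in y; origin: centre of its underside. x points from the flat landing (x -165 to 0 mm) to the pocket. Deck 14 mm above the bench; walls, cheeks and rims rise 8 mm more (22 mm above the bench). Landing: no wall at its -x end, so a pusher can come in from outside; side rims' inner faces at y +-84 mm.
- lead_in (a point): On the deck (14 mm above the bench) at tray x 47.5 mm, y 0, axes as the tray's: the end of the lead-in between two cheeks. The lead-in is 101 mm wide in y from tray x 20 to 47.5 mm and flares forward to about 136 mm wide at x 0.
- pocket (a point): Centre of the recess floor, tray x 100, y 0, 8 mm above the bench, axes as the tray's. Recess for the plate: 97 mm in x by 101 mm in y, 6 mm below the deck. Above the deck, on the same centre, a bay 105 mm in x by 127 mm in y with 8 mm walls takes the bracket's foot. Plate home: its origin is here. Bracket in place: its origin is 6 mm above.
- plate: Flat bare steel plate, x 92 mm, y 96 mm, 6 mm thick, 0.42 kg; origin: centre of its underside. Starts on the landing, up to 15 mm off the tray's middle line and 0.25 rad askew. Too wide to grip; push its -x edge. It tips nose first into the recess when half past its edge (tail rises up to 6 mm); the tail drops at the end, top flush with the deck.
- bracket: Aluminium bracket, 0.3 kg, on the bench left or right of the tray: foot 100 mm in x, 122 mm in y, 6 mm thick; from its middle rises a lug 12 mm thick in x, 50 mm wide in y, round top, 69 mm high in all, to grip across its thickness. Origin: centre of the foot's underside. Same when turned half round; its x goes along the tray's x. In the bay it has 2.5 mm clearance a side.
- latch (a joint): Turn latch on the tray's -y wall: bar 14 mm wide, 22 to 28 mm above the bench, rad. 0 = closed stop: nose (35 mm) to tray +y over the bay, 2 mm above the foot; tail with knob to tray -y, over the bench. Grows as it opens, clockwise from above: knob from tray -y to tray -x. Clear of the pocket above 1.4, open stop 1.75. Starts at 0 to 0.35; stays where left; 1.2 N at the knob moves it.
- latch_pivot (a point): On the latch's pivot axis, at the top of its bar, 28 mm above the bench; at tray x 100, y -77 mm, axes as the tray's.
- latch_knob (a point): Centre of the upright steel knob on the latch's tail, 42 mm above the bench: a cylinder 14 mm in diameter, from 28 to 56 mm above the bench, 52 mm from the pivot axis.
- battery: Bystander: black battery pack with grey top, 78 x 56 mm, 44 mm high, origin at the centre of its underside, on the bench on the other side of the tray from the bracket.
- cup: Bystander: red marker cup 72 mm in diameter, 100 mm high, with marker pens standing out to 150 mm; origin at the centre of its underside.
- scanner: Bystander: black hand scanner lying on the bench, about 190 mm long, 42 mm high, origin under its middle.
Mind the look-alikes: they are no part of the job. Of the things that look like the bracket, the middle-sized one is meant.

How it is judged:
By the outcome, as a careful person would: the job done as asked, in the order asked, and still so for the second after the job is handed in, with the robot touching nothing.
It also fails if it takes over 72 s, if anything falls off the work surface, if the arm or the gripper's body presses on something with over 40 N, if the wrist force passes 120 N, or if a joint passes its speed limit or range.

## Robot

A 6-joint arm with a two-finger parallel gripper is mounted at the origin on the work surface. World frame = base frame: x ahead of the robot, y to its left, z up, the work surface at z = 0. Lengths are in m, angles in rad, forces in N, time in s.
With the tool pointing down it reaches from about 0.275 to 0.75 m from the base axis. Payload 10.2 kg.
Tool frame: the origin (TCP) lies midway between the tips of the shut fingers; the grasp point (between the pads) lies 19 mm behind it (env.hold_point_z is the distance from the TCP to the grasp point, in m); x points along the fingers, z is the direction in which the jaws open and shut, and the axes are right-handed (so a half turn about x gives the same grasp; the last joint's range is limited). The gripper opens to 85 mm and grips with 20 to 120 N. Pads are 22 mm wide; open, the fingers measure 114 mm over their backs; the gripper's body (76 mm by 85 mm) begins 54 mm behind the grasp point. The pads swing forward as they close: fully open they stand 13 mm farther back than shut.
Start: joints at [-1.438, 0.313, 1.498, -0, 1.331, -0.223], TCP at [0.183, -0.492, 0.231] pointing down, gripper open.
Joint ranges: [-2.94, 2.94], [-0.97, 2.17], [0.19, 2.56], [-1.23, 4.37], [0.02, 3.11], [-2.88, 2.88]. Speed limits (rad/s): [2.39, 2.39, 3.01, 3.14, 3.14, 3.14].

## Interface

Orientations are given as a unit quaternion [x, y, z, w].
In Python, from bench import env, kinematics, monitor, eyes, job gives the robot as it stands. The module is installed in compiled form; this text tells all that it offers. Calls block until the motion is done:
- env.reach(position, orientation): joint-space move of the TCP to a pose.
- env.movel(position, velocity=0.15, frame=None, guard=None): straight line of the TCP; frame=None keeps the orientation; velocity is the mean speed in m/s. With guard (N) it stops when the force on the tool has changed by that much, and returns True; else False.
- env.set_joints(angles): joint-space move.
- env.release() and env.close_gripper(effort=None): open the fingers fully, or close them until they stop; effort is the grip in N (None keeps the last).
- env.hold(seconds).
- kinematics.ik(position, orientation): joint angles nearest the present ones, or None.
- monitor.sense(): the state.
- eyes.grab_frame(name): name is "scene" or "top" or "wrist"; returns a dict with "frame" (400x640x3 uint8, red, green, blue), "mtx" (3x3 intrinsics, pixels), "view" (4x4, takes a point from world to camera coordinates). Camera axes: x right, y down, z forward; pixel columns grow to the right and rows downward; lengths in m; the calibration is good to about 2 mm. The wrist camera is an equidistant fisheye: a pixel r from the principal point sees the ray r / f radians off the axis. A picture is of the moment at which its call begins. There is no depth.
A pose or a line that the arm cannot do raises env.MotionError and nothing moves.
- job.hand_in(): hands the job in, once; it reports no verdict.
The state is a dict: "clock": time; "joints": joint angles; "qvel": joint speeds; "joint_efforts": joint torques, N m; "position": TCP position; "ee_rot": TCP orientation; "contact_force": force on the tool from outside, world axes, zero at the start; "ft_torque": the same for the moment, N m; "finger_gap": opening from 0.0 (shut) to 1.0 (fully open).
Only numpy, scipy, OpenCV 4.12 (cv2) and the standard library are available. Lean on these libraries where they do the work, as an engineer would, in place of code of your own. Each camera call takes 0.05 s, during which the arm holds its last target.

## Working session

There is one attempt and no reset: what is moved stays moved. The work goes in short steps, each a Python script; the robot and the scene stay as the last script left them, time stands still between calls to the robot, and variables do not carry over. Pictures are saved under pics/ and viewed, and the job is handed in when it is done.

```bash
ls; mkdir -p pics; python3 - <<'E'
from bench import env, kinematics, monitor, eyes, job
import cv2, numpy as np, pickle
for n in ["scene","top","wrist"]:
    f=eyes.grab_frame(n); cv2.imwrite(f"pics/{n}0.png",f["frame"][:,:,::-1]); pickle.dump(f,open(f"pics/{n}0.pkl","wb"))
    print(n,np.round(f["mtx"],1).tolist(),np.round(f["view"],3).tolist())
s=monitor.sense(); print(s["clock"],s["position"],s["ee_rot"],env.hold_point_z,s["finger_gap"])
E
```

```text
pics
scene [[501.6, 0.0, 321.6], [0.0, 501.6, 201.6], [0.0, 0.0, 1.0]] [[0.663, 0.749, 0.014, -0.359], [0.544, -0.468, -0.696, -0.242], [-0.515, 0.469, -0.717, 1.492], [0.0, 0.0, 0.0, 1.0]]
top [[463.7, 0.0, 310.2], [0.0, 463.7, 201.1], [0.0, 0.0, 1.0]] [[0.027, -1.0, 0.014, -0.006], [-0.988, -0.029, -0.151, 0.541], [0.152, -0.009, -0.988, 1.309], [0.0, 0.0, 0.0, 1.0]]
wrist [[309.7, 0.0, 320.7], [0.0, 309.7, 197.2], [0.0, 0.0, 1.0]] [[0.349, -0.937, -0.001, -0.525], [-0.893, -0.334, 0.301, -0.04], [-0.283, -0.104, -0.954, 0.38], [0.0, 0.0, 0.0, 1.0]]
0.15 [ 0.18284339 -0.49195161  0.23089554] [ 0.40386784  0.58080749 -0.40339087  0.58036991] 0.0187 0.9967895530966286
```

View pics/scene0.png

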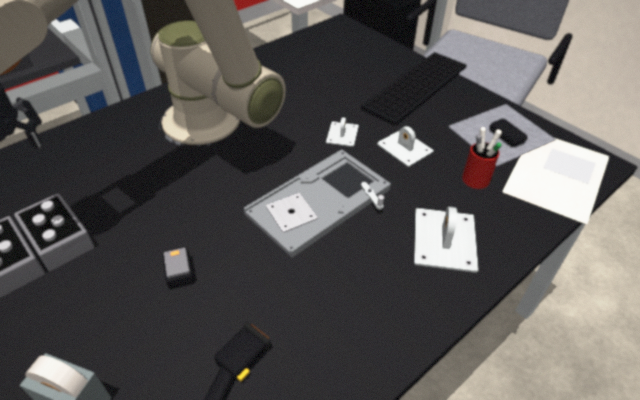

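View pics/top0.png

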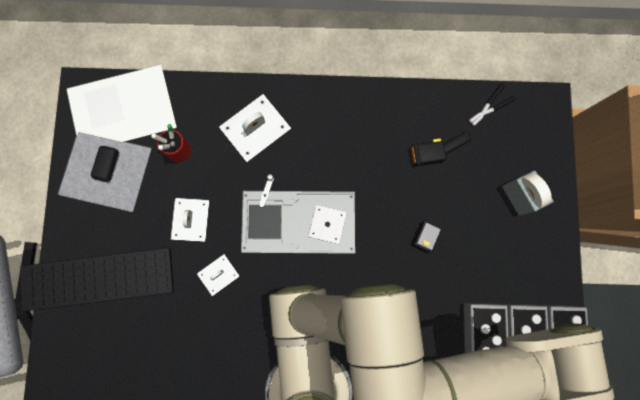

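View pics/wrist0.png

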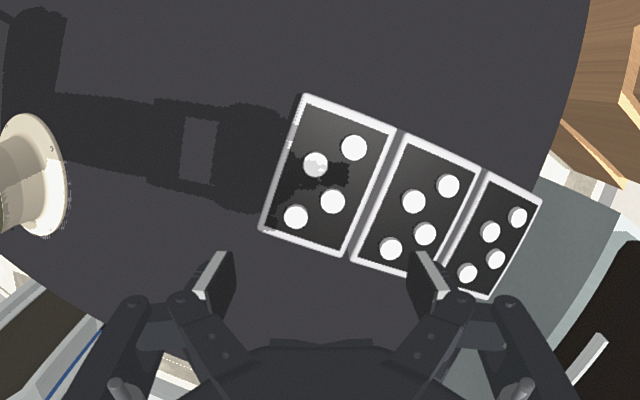

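The top view shows three bracket look-alikes: large at (255,127), middle at (190,219) and small at (218,274). By the description the one I want is the middle one at (190,219). The tray pocket faces world +y and the latch is at (265,190). I'll check this with close crops.

```bash
cat > h.py <<'E'
import numpy as np, cv2, pickle
def toworld(f,uv,z):
    K=np.array(f["mtx"]);V=np.array(f["view"])
    out=[]
    for u,v in np.atleast_2d(uv):
        r=V[:3,:3].T@np.linalg.inv(K)@np.array([u,v,1.]); c=-V[:3,:3].T@V[:3,3]
        out.append((c+r*(z-c[2])/r[2])[:3])
    return np.array(out)
def proj(f,P):
    K=np.array(f["mtx"]);V=np.array(f["view"]);P=np.atleast_2d(P)
    p=P@V[:3,:3].T+V[:3,3]; q=p@K.T; return q[:,:2]/q[:,2:]
def grab(name,tag):
    from bench import eyes
    f=eyes.grab_frame(name); cv2.imwrite(f"pics/{tag}.png",f["frame"][:,:,::-1]); pickle.dump(f,open(f"pics/{tag}.pkl","wb")); return f
def crop(tag,u0,v0,u1,v1,s,out):
    im=cv2.imread(f"pics/{tag}.png")[v0:v1,u0:u1]
    cv2.imwrite(f"pics/{out}.png",cv2.resize(im,None,fx=s,fy=s,interpolation=cv2.INTER_CUBIC))
E
python3 -c "
from h import *
crop('top0',160,90,360,300,2.85,'ctop'); crop('top0',165,160,305,300,4.2,'cbr')
crop('top0',230,165,365,265,5.9,'ctray')"
```

```text
(no output)
```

View pics/cbr.png

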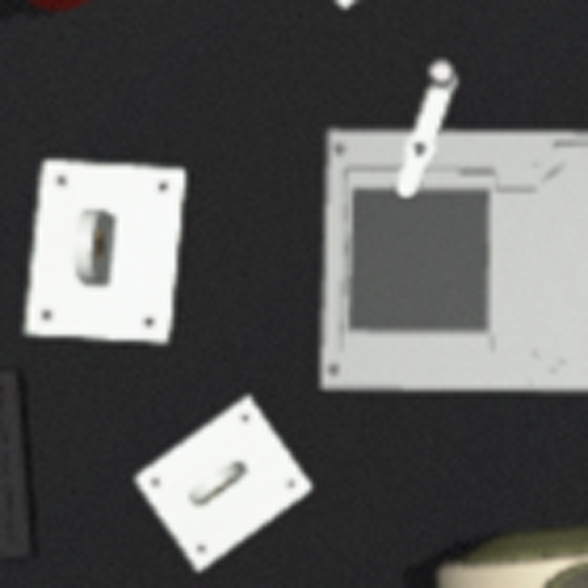

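View pics/ctray.png

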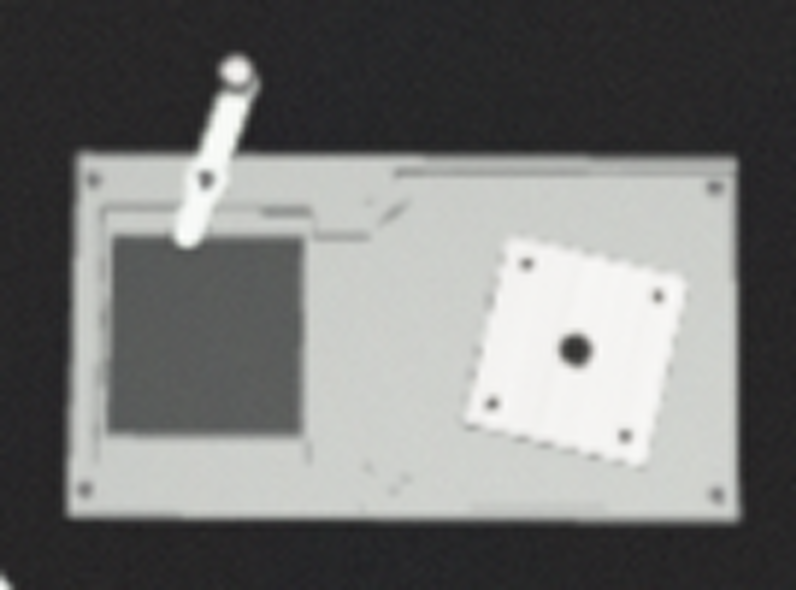

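```bash
cat > m.py <<'E'
from h import *
f=pickle.load(open('pics/top0.pkl','rb'))
def c(pts,u0,v0,s): return (np.array(pts,float)+.5)/s-.5+[u0,v0]
# tray top outer corners (z .022) TL,TR,BR,BL in image
tr=toworld(f,c([[76,152],[738,157],[740,521],[67,517]],230,165,5.9),.022)
print("tray",np.round(tr,4).tolist())
# fit: tray coords: TL=(165,-90) TR=(-165,-90) BR=(-165,90) BL=(165,90)
T=np.array([[.165,-.09],[-.165,-.09],[-.165,.09],[.165,.09]])
def fit(A,B):
    A0=A-A.mean(0);B0=B-B.mean(0);H=A0.T@B0
    th=np.arctan2(H[0,1]-H[1,0],H[0,0]+H[1,1]);R=np.array([[np.cos(th),-np.sin(th)],[np.sin(th),np.cos(th)]])
    t=B.mean(0)-R@A.mean(0); return th,t,B-(A@R.T+t)
th,t,res=fit(T,tr[:,:2]);print("tray pose",th,t,np.round(res*1000,1).tolist())
rec=toworld(f,c([[112,237],[303,237],[301,435],[107,433]],230,165,5.9),.014)
R=np.array([[np.cos(th),-np.sin(th)],[np.sin(th),np.cos(th)]])
loc=lambda P:(np.atleast_2d(P)[:,:2]-t)@R
print("recess loc",np.round(loc(rec)*1000,1).tolist(), loc(rec).mean(0))
pl=toworld(f,c([[510,235],[687,280],[643,469],[463,423]],230,165,5.9),.020)
pll=loc(pl);print("plate loc",np.round(pll*1000,1).tolist())
P=np.array([[.046,-.048],[-.046,-.048],[-.046,.048],[.046,.048]])
print("plate in tray",fit(P,pll))
print("knob",loc(toworld(f,c([[236,70]],230,165,5.9),.056)), "nose",loc(toworld(f,c([[187,242]],230,165,5.9),.028)),"piv",loc(toworld(f,c([[206,180]],230,165,5.9),.028)))
br=toworld(f,c([[42,159],[186,170],[168,344],[24,331]],165,160,4.2),.006)
B=np.array([[.05,-.061],[-.05,-.061],[-.05,.061],[.05,.061]])
print("br",np.round(br,4).tolist(),fit(B,br[:,:2]))
sm=toworld(f,c([[249,395],[313,487],[199,572],[134,480]],165,160,4.2),.006)
for q in (br,sm): print([round(np.linalg.norm(q[i]-q[(i+1)%4])*1000) for i in range(4)])
E
python3 m.py
```

```text
tray [[0.5703, 0.2104, 0.022], [0.5775, -0.122, 0.022], [0.3954, -0.1252, 0.022], [0.3882, 0.2059, 0.022]]
tray pose 1.5923855895518457 [0.48285494 0.04227126] [[1.0, 1.2], [1.1, -1.2], [-1.0, -0.6], [-1.1, 0.6]]
recess loc [[148.1, -49.3], [52.2, -50.0], [51.7, 49.5], [148.0, 49.1]] [ 0.10000478 -0.00015536]
plate loc [[-51.7, -50.9], [-140.4, -28.8], [-118.0, 65.7], [-28.7, 43.5]]
plate in tray (np.float64(-0.23974193047122289), array([-0.08469117,  0.00736881]), array([[-3.08682263e-04, -6.97855614e-04],
       [ 4.16976720e-04, -4.48220538e-04],
       [ 1.88863545e-05,  7.47010661e-04],
       [-1.27180811e-04,  3.99065491e-04]]))
knob [[ 0.0842267  -0.12660047]] nose [[ 0.10907941 -0.04501007]] piv [[ 0.10028057 -0.07631945]]
br [[0.5456, 0.4134, 0.006], [0.5407, 0.311, 0.006], [0.4171, 0.3162, 0.006], [0.4234, 0.4172, 0.006]] (np.float64(1.526603084738957), array([0.48169826, 0.3644461 ]), array([[ 0.00072878,  0.00165004],
       [ 0.00022051, -0.00078757],
       [-0.00140323, -0.00100511],
       [ 0.00045394,  0.00014264]]))
[102, 124, 101, 122]
[78, 96, 78, 97]
```

```bash
cat > s1.py <<'E'
from h import *
from bench import env,kinematics,monitor
def knob(a,r=52): return np.array([100-r*np.sin(a),-77-r*np.cos(a)])
am=1.03; n=np.array([np.cos(am),-np.sin(am)]); q=Q(TH-np.pi/2-am)
clk=lambda m:print(m,round(monitor.sense()["clock"],2),np.round(monitor.sense()["contact_force"],1))
env.close_gripper(20); clk("closed")
p=knob(.308)+38*n
env.reach(W(*p,120),q); clk("reach")
env.movel(W(*p,38),velocity=.25); clk("down")
hit=False
for a in np.linspace(.32,1.80,9):
    p=knob(a)+18*n; last=a>1.6
    hit=env.movel(W(*p,38),velocity=.10 if not last else .05,guard=10)
    print(round(a,2),hit,np.round(monitor.sense()["contact_force"],1),L(monitor.sense()["position"]).round(1),p.round(1))
    if hit: break
clk("end")
f=grab("top","top1"); crop("top1",230,165,365,265,5.9,"c1"); f=grab("wrist","w1")
E
python3 s1.py
```

```text
closed 0.92 [0.6 1.1 0.4]
reach 3.72 [0.2 0.4 0.7]
down 4.19 [-0.5 -0.3  1. ]
0.32 False [ 0.5 -0.3  0.2] [  92.9 -142.9] [  92.9 -141.8]
0.5 False [ 2.  -0.3  1. ] [  84.1 -138.7] [  84.1 -137.9]
0.69 False [-0.6 -0.6 -0.4] [  76.4 -132.4] [  76.2 -132.5]
0.88 False [ 0.5  0.3 -0.8] [  69.6 -125.5] [  69.4 -125.8]
1.06 False [ 0.7 -0.2  0.5] [  64.1 -117.7] [  63.9 -117.9]
1.25 False [-0.3 -0.3 -0.6] [  60.2 -109.1] [  60.  -109.1]
1.43 False [0.8 0.1 0.1] [ 57.9 -99.8] [ 57.8 -99.7]
1.62 False [ 0.4  0.2 -0.5] [ 57.4 -90. ] [ 57.3 -90.1]
1.8 True [ 4.3 -0.5 -0.1] [ 58.6 -81.8] [ 58.6 -80.6]
end 6.66 [ 4.3 -0.5 -0.1]
```

View pics/c1.png

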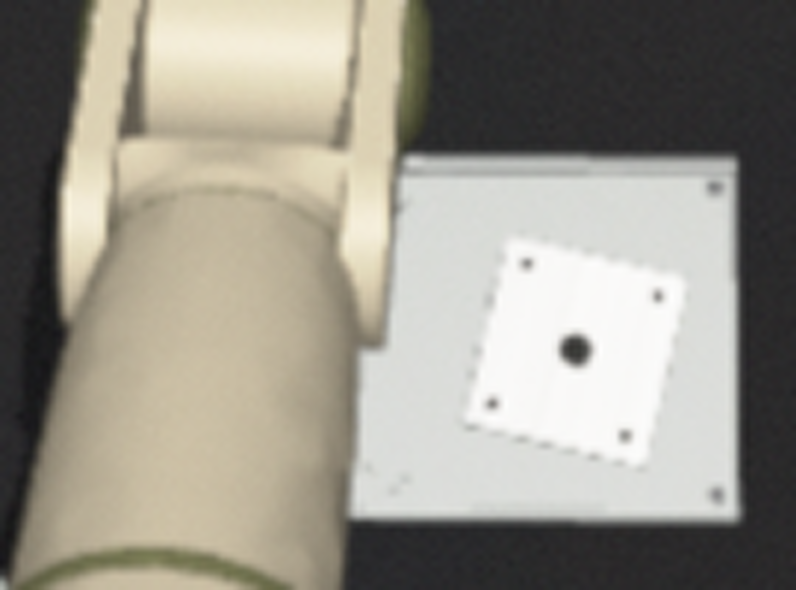

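View pics/w1.png

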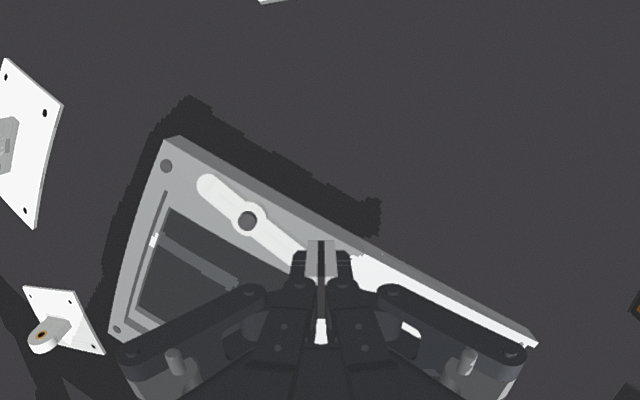

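The wrist view shows the bar from nose (208,185) through pivot (247,220) with the nose past the wall line. The stop contact came at about 1.77 rad, so the latch is open. Next I push the plate.

```bash
cat > s2.py <<'E'
from h import *
from bench import env,kinematics,monitor
clk=lambda m:print(m,round(monitor.sense()["clock"],2),np.round(monitor.sense()["contact_force"],1),L(monitor.sense()["position"]).round(1))
am=1.03; n=np.array([np.cos(am),-np.sin(am)])
p=L(monitor.sense()["position"])+10*n
env.movel(W(*p,38),velocity=.2); env.movel(W(*p,110),velocity=.3)
q=Q(TH-np.pi/2)
env.reach(W(-168,2,90),q); clk("reach")
env.movel(W(-168,2,16.5),velocity=.2); clk("down")
print(env.movel(W(-95,2,16.5),velocity=.07,guard=15)); clk("pushed")
f=grab("top","top2"); crop("top2",230,165,365,265,5.9,"c2"); f=grab("wrist","w2")
E
python3 s2.py
```

```text
reach 8.75 [-0.2  0.7 -0. ] [-167.6    2.1]
down 9.27 [0.6 0.5 0.3] [-167.5    1.9]
False
pushed 10.46 [ 1.  -0.8  0.9] [-95.1   2.1]
```

View pics/c2.png

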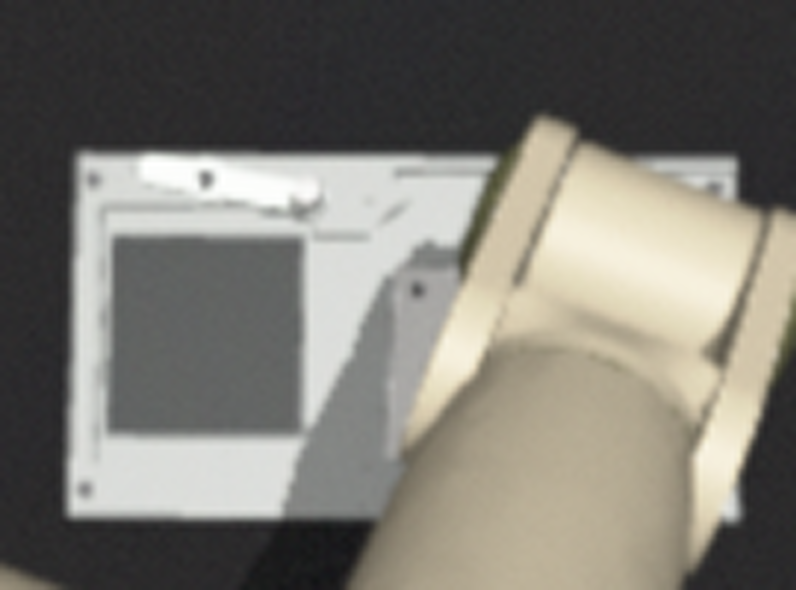

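View pics/w2.png

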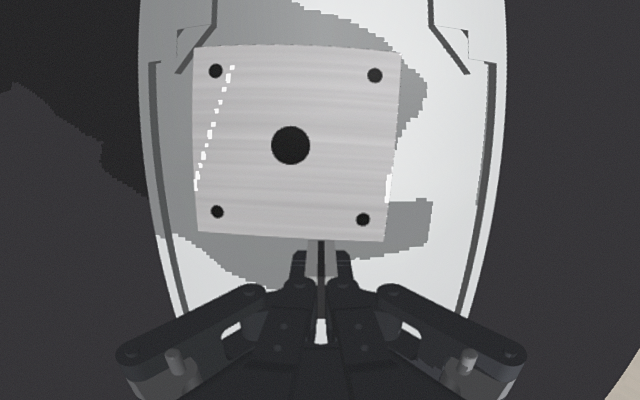

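Wrist view: latch open in the top view, the plate is nearly square to the tray with its centre hole at (290,146). I'll measure it.

```bash
cat >> h.py <<'E'
def fish(f,uv,z):
    K=np.array(f["mtx"]);V=np.array(f["view"]);out=[];c=-V[:3,:3].T@V[:3,3]
    for u,v in np.atleast_2d(uv):
        d=np.array([(u-K[0,2])/K[0,0],(v-K[1,2])/K[1,1]]);t=np.linalg.norm(d)+1e-12
        r=V[:3,:3].T@np.r_[np.sin(t)*d/t,np.cos(t)]; out.append(c+r*(z-c[2])/r[2])
    return np.array(out)
E
python3 - <<'E'
from h import *
f=pickle.load(open('pics/w2.pkl','rb'))
p=[L(x).round(1) for x in fish(f,[[195,47],[400,54],[385,241],[198,232],[290.5,145.5],[215,71],[375,75],[363,219],[217,211]],.020)];print(p)
for a,b in ((6,5),(7,8),(0,1),(3,2)): 
    d=p[b]-p[a]; print(np.arctan2(d[0],-d[1]) if abs(d[1])>abs(d[0]) else 0, d)
# reference: rims' top inner edges? tray flare start points
print([L(x).round(1) for x in fish(f,[[216,20],[431,22],[150,62],[494,64]],.022)])
E
```

```text
[array([10.8, 60.5]), array([  5.2, -33.2]), array([-85.1, -30.1]), array([-81. ,  65.9]), array([-37.6,  15.9]), array([-1.8, 50.5]), array([ -5.3, -21.7]), array([-73.1, -18.2]), array([-69.3,  53.7])]
3.0931541185283113 [ 3.5 72.2]
3.088790597895193 [ 3.8 71.9]
-0.05969420217128852 [ -5.6 -93.7]
-0.04268239502295309 [ -4.1 -96. ]
[array([22.3, 49.5]), array([ 21.7, -47.6]), array([ 6.5, 84.1]), array([  5.8, -81. ])]
```

```bash
cat > s3.py <<'E'
from h import *
from bench import env,kinematics,monitor
clk=lambda m:print(m,round(monitor.sense()["clock"],2),np.round(monitor.sense()["contact_force"],1),L(monitor.sense()["position"]).round(1))
env.movel(W(-103,2,16.5),velocity=.1);env.movel(W(-103,28,16.5),velocity=.15)
env.movel(W(-92,28,16.5),velocity=.08,guard=15); clk("touch")
print(env.movel(W(-70,14,16.5),velocity=.05,guard=20)); clk("pushed")
f=grab("top","top3"); crop("top3",230,165,365,265,5.9,"c3"); f=grab("wrist","w3")
E
python3 s3.py
```

```text
touch 11.43 [ 2.7 -2.1  4.3] [-92.1  26.3]
True
pushed 11.72 [ 2.3 -3.3  2.3] [-88.8  20.5]
```

View pics/w3.png

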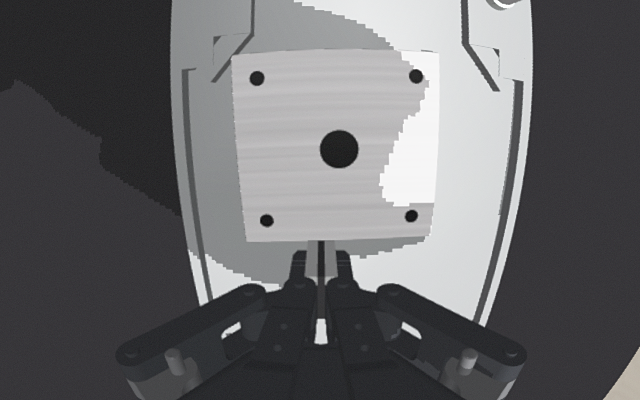

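```bash
python3 - <<'E'
from h import *
f=pickle.load(open('pics/w3.pkl','rb'))
p=[L(x).round(1) for x in fish(f,[[338.5,149],[257,78],[416,76],[411,216],[266,220],[233,57],[438,52],[430,236],[246,241]],.020)];print(p)
print([L(x).round(1) for x in fish(f,[[254,35],[464,40],[184,69],[521,81]],.022)])
print(L(fish(f,[[213,79],[497,90]],.022)[0]),L(fish(f,[[497,90]],.022)[0]))
E
```

```text
[array([-33.2,  12.6]), array([-0.3, 49.3]), array([  1.8, -22.7]), array([-66.2, -24.6]), array([-68.1,  47.5]), array([10.2, 60.4]), array([ 14.4, -33.5]), array([-77.6, -36.5]), array([-79.8,  58.7])]
[array([19.4, 50.3]), array([ 21.8, -46.3]), array([ 6.6, 84. ]), array([  6.3, -80.8])]
[ 0.44757988 69.46697545] [ -0.43761908 -65.61993479]
```

```bash
cat > s4.py <<'E'
from h import *
from bench import env,kinematics,monitor
clk=lambda m:print(m,round(monitor.sense()["clock"],2),np.round(monitor.sense()["contact_force"],1),L(monitor.sense()["position"]).round(1))
env.movel(W(-94,24,16.5),velocity=.1)
print(env.movel(W(-89,22,16.5),velocity=.04,guard=35)); clk("pushed")
print(env.movel(W(-77,11,16.5),velocity=.04,guard=35)); clk("pushed")
print(env.movel(W(-68,9,16.5),velocity=.04,guard=35)); clk("pushed")
f=grab("wrist","w4")
E
python3 s4.py
```

```text
False
pushed 12.36 [ 3.4 -3.1 -1.8] [-89.2  21.3]
False
pushed 12.92 [ 13.1 -16.6  -1.2] [-79.8   6.7]
False
pushed 13.3 [ 24.5 -29.4   1. ] [-73.7  -0. ]
```

View pics/w4.png

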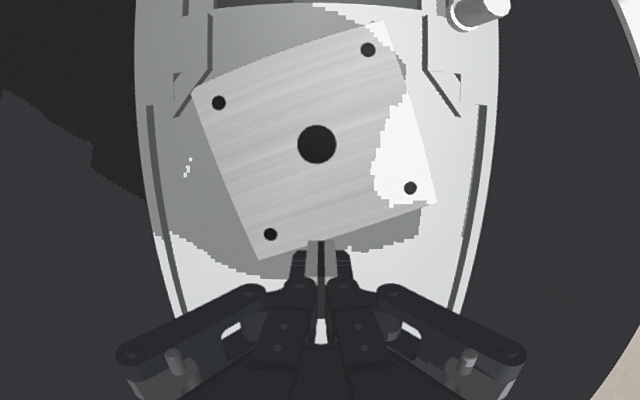

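```bash
cat > meas.py <<'E'
from h import *
import sys
def holes(tag,hs,refs,z=.020,zr=.022):
    """hs: 4 corner holes + optional centre; refs: pixel-> known tray xy for bias"""
    f=pickle.load(open(f'pics/{tag}.pkl','rb'))
    b=np.zeros(2)
    if refs: b=np.mean([L(fish(f,[u],zr)[0])-np.array(k) for u,k in refs],0)
    p=np.array([L(x) for x in fish(f,hs,z)])-b
    print("bias",b.round(1),"pts",p.round(1).tolist()); return p
def pose(p): # holes order nose+y, nose-y, tail-y, tail+y ; half spacings 34,36
    A=np.array([[34,36],[34,-36],[-34,-36],[-34,36]],float)
    A0=A;B0=p-p.mean(0);H=A0.T@B0;th=np.arctan2(H[0,1]-H[1,0],H[0,0]+H[1,1]);print("plate centre",p.mean(0).round(1),"yaw",round(th,3)); return p.mean(0),th
if __name__=="__main__":
    p=holes("w4",[[218,103],[368,50],[410,188],[270,234]],[([211,70],(20,50.5)),([425,70],(20,-50.5))]);pose(p)
E
python3 meas.py
```

```text
bias [0.2 1.1] pts [[4.3, 46.5], [27.8, -22.2], [-37.4, -45.2], [-61.3, 24.6]]
plate centre [-16.7   0.9] yaw 0.33
```

The plate has rotated counterclockwise by 0.33 rad against the flare, at centre (-17,1). I'll square it up by pushing its nose back, moving diagonally from the +x side.

```bash
cat > s5.py <<'E'
from h import *
from bench import env,kinematics,monitor
clk=lambda m:print(m,round(monitor.sense()["clock"],2),np.round(monitor.sense()["contact_force"],1),L(monitor.sense()["position"]).round(1))
env.movel(W(-85,0,16.5),velocity=.15); env.movel(W(-85,0,50),velocity=.25)
env.movel(W(62,-4,50),velocity=.3);env.movel(W(62,-4,16.5),velocity=.2); clk("down")
print(env.movel(W(50,-4,16.5),velocity=.1,guard=25))
print(env.movel(W(18,-18,16.5),velocity=.05,guard=30)); clk("pushed")
f=grab("wrist","w5"); f=grab("top","top5"); crop("top5",230,165,365,265,5.9,"c5")
E
python3 s5.py
```

```text
down 14.87 [ 0.3 -0.6 -0.2] [61.1 -3.5]
False
False
pushed 15.98 [ 0.  -0.3 -0.4] [ 17.8 -17.8]
```

View pics/w5.png

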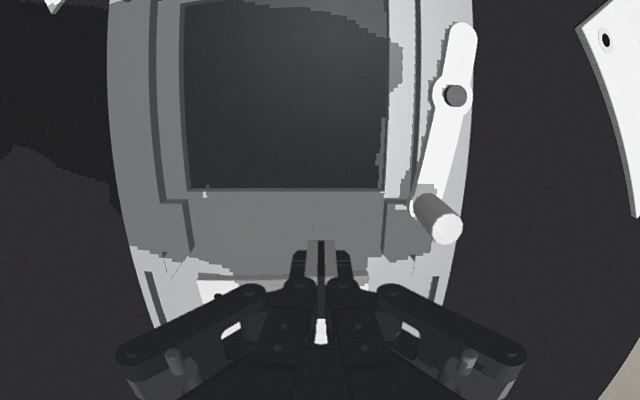

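View pics/c5.png

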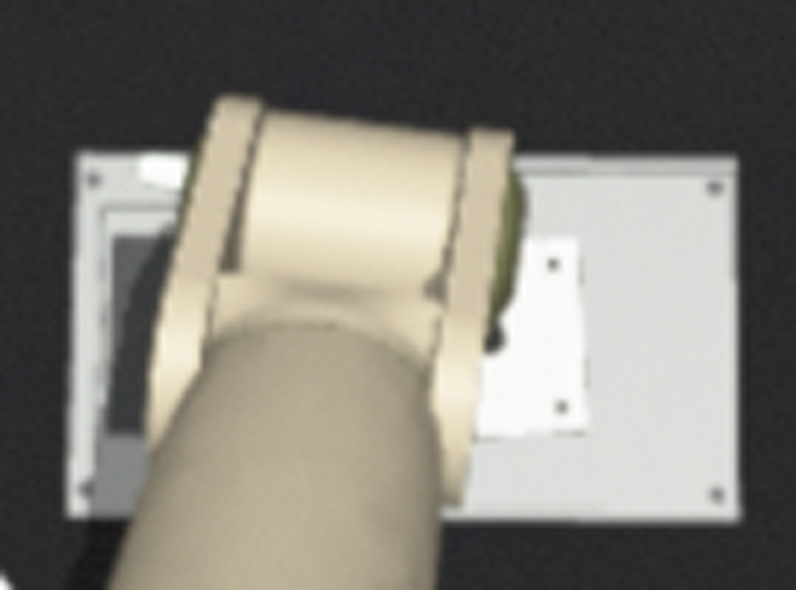

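```bash
python3 - <<'E'
from h import *
f=pickle.load(open('pics/top5.pkl','rb'))
c=lambda p:(np.array(p,float)+.5)/5.9-.5+[230,165]
P=[L(x).round(1) for x in toworld(f,c([[553,264],[561,407],[581,236],[588,432],[493,340]]),.020)];print(P)
E
```

```text
[array([-73.3, -36.4]), array([-77.3,  35.2]), array([-87.3, -50.6]), array([-90.7,  47.5]), array([-43.4,   2. ])]
```

```bash
cat > s6.py <<'E'
from h import *
from bench import env,kinematics,monitor
clk=lambda m:print(m,round(monitor.sense()["clock"],2),np.round(monitor.sense()["contact_force"],1),L(monitor.sense()["position"]).round(1))
env.movel(W(26,-18,16.5),velocity=.15); env.movel(W(26,-18,50),velocity=.25)
env.movel(W(-112,0,50),velocity=.3);env.movel(W(-112,0,16.5),velocity=.2); clk("down")
print(env.movel(W(-80,1.5,16.5),velocity=.05,guard=18)); clk("pushed")
f=grab("wrist","w6")
E
python3 s6.py
```

```text
down 17.55 [-0.7  0.   0.2] [-110.7    0.3]
False
pushed 18.34 [ 0.5  0.2 -0.1] [-79.9   1.5]
```

View pics/w6.png

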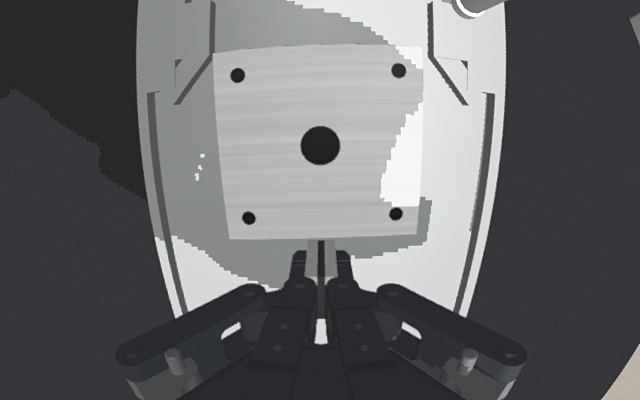

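```bash
python3 - <<'E'
from meas import *
p=holes("w6",[[237.5,75.5],[398.5,70.5],[396,213.5],[249,218]],[([213,57],(20,50.5)),([430,57],(20,-50.5))]);pose(p)
E
```

```text
bias [-0.2  1.3] pts [[10.5, 37.6], [12.8, -34.3], [-55.0, -36.5], [-57.3, 35.4]]
plate centre [-22.2   0.6] yaw 0.032
```

```bash
cat > s7.py <<'E'
from h import *
from bench import env,kinematics,monitor
clk=lambda m:print(m,round(monitor.sense()["clock"],2),np.round(monitor.sense()["contact_force"],1),L(monitor.sense()["position"]).round(1))
env.movel(W(-84,1.5,16.5),velocity=.1); env.movel(W(-84,14,16.5),velocity=.15)
print(env.movel(W(-72,14,16.5),velocity=.05,guard=18)); clk("pushed")
f=grab("wrist","w7")
E
python3 s7.py
```

```text
False
pushed 19.28 [ 1.   0.3 -0.8] [-71.5  13.9]
```

View pics/w7.png

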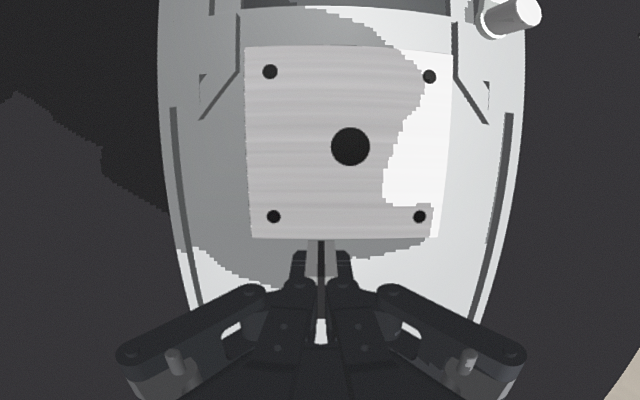

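```bash
python3 - <<'E'
from meas import *
p=holes("w7",[[270,71.5],[429,76],[419,216],[274,216]],[([239,72],(20,50.5)),([454,77],(20,-50.5))]);pose(p)
E
cat > s8.py <<'E'
from h import *
from bench import env,kinematics,monitor
clk=lambda m:print(m,round(monitor.sense()["clock"],2),np.round(monitor.sense()["contact_force"],1),L(monitor.sense()["position"]).round(1))
env.movel(W(-75,14,16.5),velocity=.1); env.movel(W(-75,0,16.5),velocity=.15)
print(env.movel(W(-40,0,16.5),velocity=.05,guard=18)); clk("pushed")
f=grab("wrist","w8")
E
python3 s8.py
```

```text
bias [0.1 1.6] pts [[19.5, 35.0], [19.5, -36.7], [-48.4, -36.5], [-48.1, 35.0]]
plate centre [-14.4  -0.8] yaw -0.002
False
pushed 20.68 [ 0.7 -0.6  0.4] [-39.9  -0. ]
```

View pics/w8.png

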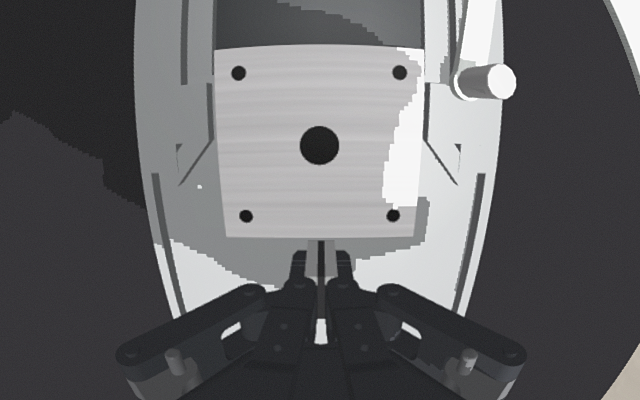

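The plate is squarely inside the lead-in (left and right edges at columns 214 and 424, cheeks just outside). I'll continue until it is home.

```bash
cat > s9.py <<'E'
from h import *
from bench import env,kinematics,monitor
clk=lambda m:print(m,round(monitor.sense()["clock"],2),np.round(monitor.sense()["contact_force"],1),L(monitor.sense()["position"]).round(1))
for x in (0,20,34,42): 
    h=env.movel(W(x,0,16.5),velocity=.07 if x<30 else .05,guard=22); clk(("push",x,h))
    if h: break
f=grab("wrist","w9")
E
python3 s9.py
```

```text
('push', 0, False) 21.46 [-0.6 -0.5 -0.4] [0.3 0.1]
('push', 20, False) 21.89 [ 0.6 -0.8  0.6] [20.5  0. ]
('push', 34, False) 22.32 [-0.5 -0.2 -0.6] [34.3  0. ]
('push', 42, False) 22.63 [ 0.5 -0.3  0.2] [42.3  0. ]
```

View pics/w9.png

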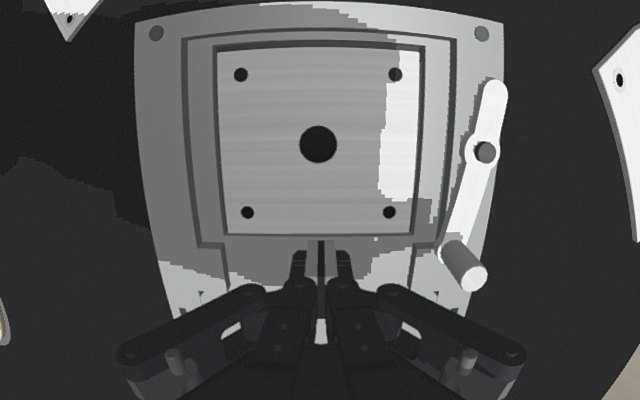

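```bash
python3 - <<'E'
from meas import *
f=pickle.load(open('pics/w9.pkl','rb'))
for z in (.014,.020):
    p=holes("w9",[[240.5,74.5],[395.5,74.5],[389.5,212],[247,212]],None,z=z);pose(p); print(np.ptp(p,axis=0))
print("recess", [L(x).round(1) for x in fish(f,[[214,46],[425,46],[413,236],[226,236]],.014)])
print("bay", [L(x).round(1) for x in fish(f,[[184,38],[455,39],[440,247],[199,246]],.022)])
print("outer",[L(x).round(1) for x in fish(f,[[134,24],[504,24]],.022)])
E
```

```text
bias [0. 0.] pts [[133.4, 37.6], [133.5, -34.5], [65.6, -34.8], [65.6, 37.5]]
plate centre [99.5  1.4] yaw 0.002
[67.91598681 72.40004801]
bias [0. 0.] pts [[132.9, 36.1], [132.9, -33.0], [67.9, -33.3], [67.8, 36.0]]
plate centre [100.4   1.4] yaw 0.002
[65.09591372 69.39378342]
recess [array([148.5,  50.7]), array([148.7, -49.1]), array([ 51.8, -49. ]), array([51.9, 50.3])]
bay [array([152.7,  63. ]), array([152.5, -61.3]), array([ 48.8, -62.2]), array([49.4, 63.4])]
outer [array([164.9,  91.6]), array([165.3, -89.4])]
```

The plate is home: hole spacing reads 67.9 x 72.4 mm at deck height, with a dark gap all round. Next I take wrist views from matched hovers over the pocket and the bracket.

```bash
cat > s10.py <<'E'
from h import *
from bench import env,kinematics,monitor
clk=lambda m:print(m,round(monitor.sense()["clock"],2),np.round(monitor.sense()["contact_force"],1),monitor.sense()["position"].round(4))
env.movel(W(36,0,16.5),velocity=.15); env.movel(W(36,0,90),velocity=.3)
env.release()
env.reach(W(100,0,136),Q(TH)); clk("over pocket"); grab("wrist","w10")
env.reach(np.array([.4817,.3644,.120]),Q(1.5266)); clk("over bracket"); grab("wrist","w11")
E
python3 s10.py
```

```text
over pocket 25.41 [ 1.1 -0.4 -0.9] [0.4806 0.1421 0.1359]
over bracket 26.35 [ 0.3 -0.7  0.4] [0.4821 0.3634 0.12  ]
```

View pics/w10.png

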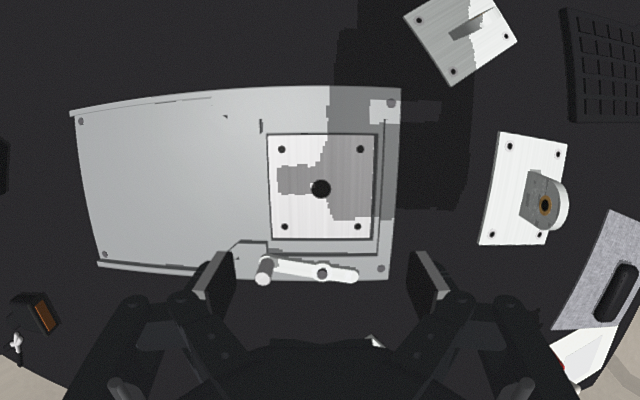

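View pics/w11.png

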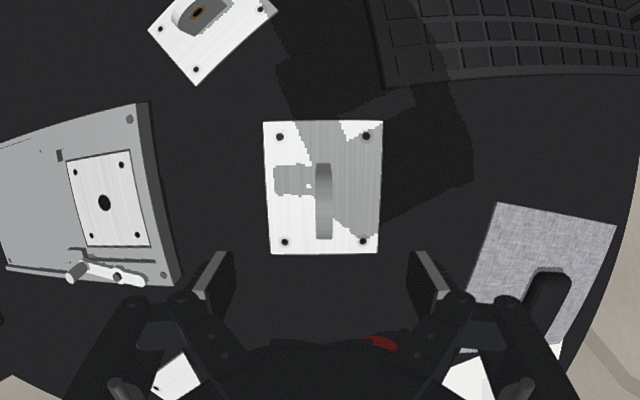

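```bash
python3 - <<'E'
from h import *
crop('w10',255,110,415,285,3.4,'cw10');crop('w11',245,110,405,270,3.7,'cw11')
E
```

```text
(no output)
```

View pics/cw10.png

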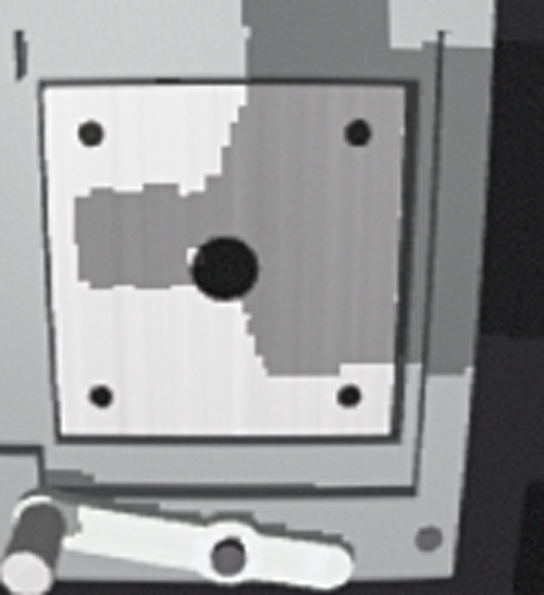

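View pics/cw11.png

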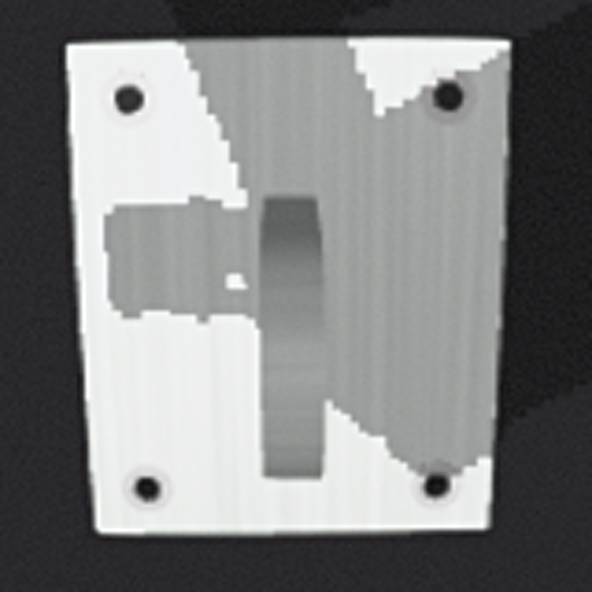

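```bash
python3 - <<'E'
from h import *
f=pickle.load(open('pics/w10.pkl','rb'));g=pickle.load(open('pics/w11.pkl','rb'))
c=lambda p,s,o:(np.array(p,float)+.5)/s-.5+o
r=fish(f,c([[40,80],[419,80],[401,442],[57,440]],3.4,[255,110]),.014)[:,:2]
rl=np.array([L(x) for x in r]);print("recess",rl.round(1).tolist(),rl.mean(0))
ph=fish(f,c([[91,133],[358,133],[348,396],[101,396]],3.4,[255,110]),.014)[:,:2]
phl=np.array([L(x) for x in ph]);print("plate holes",phl.round(1).tolist(),phl.mean(0))
piv=fish(f,c([[229,557]],3.4,[255,110]),.028);print("pivot",L(piv[0]))
b=fish(g,c([[66,43],[511,40],[490,530],[98,532]],3.7,[245,110]),.006)[:,:2]
h=fish(g,c([[129,98],[448,96],[436,486],[148,488]],3.7,[245,110]),.006)[:,:2]
for q in (b,h):
    d=q[1]-q[0]+q[2]-q[3]; e=q[3]-q[0]+q[2]-q[1]
    print(q.mean(0).round(4),np.arctan2(d[1],d[0]),np.arctan2(e[1],e[0])+np.pi/2,np.linalg.norm(d)/2,np.linalg.norm(e)/2)
E
```

```text
recess [[53.1, 51.6], [149.0, 51.6], [149.2, -48.5], [53.0, -47.8]] [101.08590758   1.70988891]
plate holes [[65.9, 37.7], [133.7, 37.7], [133.5, -34.4], [66.0, -34.3]] [99.78888113  1.67566757]
pivot [101.02162582 -76.90834039]
[0.4803 0.3657] 1.5332181676941978 1.5404563907159585 0.09986349138638446 0.12179433636954233
[0.4804 0.3654] 1.5341080407166512 1.537913549240431 0.07173199530938716 0.0961096430085185
```

```bash
cat > s11.py <<'E'
from h import *
from bench import env,kinematics,monitor
clk=lambda m:print(m,round(monitor.sense()["clock"],2),np.round(monitor.sense()["contact_force"],1),monitor.sense()["position"].round(4),round(monitor.sense()["finger_gap"],3))
g=np.array([.4810,.3650]); q=Q(1.533)
env.reach(np.r_[g,.118],q); env.movel(np.r_[g,.027],velocity=.15,guard=15); clk("down")
env.close_gripper(60); clk("closed")
env.movel(np.r_[g,.110],velocity=.15); clk("lift"); grab("wrist","w12")
env.reach(W(101.3,2,110),Q(TH)); clk("carry"); env.hold(.3); clk("carry")
grab("scene","sc12"); crop("sc12",230,80,480,280,3,"csc12")
E
python3 s11.py
```

```text
down 27.41 [-0.2  1.  -0.3] [0.4816 0.3653 0.028 ] 1.0
closed 28.07 [ 0.5 -0.4  2. ] [0.4811 0.3651 0.0272] 0.133
lift 28.77 [ 0.6 -0.9 -2.9] [0.4804 0.3647 0.1088] 0.133
carry 29.72 [ 0.4  0.8 -2.5] [0.4789 0.1443 0.1099] 0.133
carry 30.02 [-0.7  0.7 -2.7] [0.4786 0.1442 0.1099] 0.133
```

View pics/w12.png

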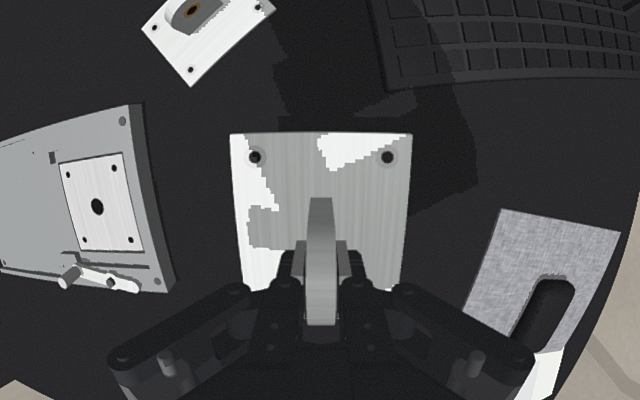

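View pics/csc12.png

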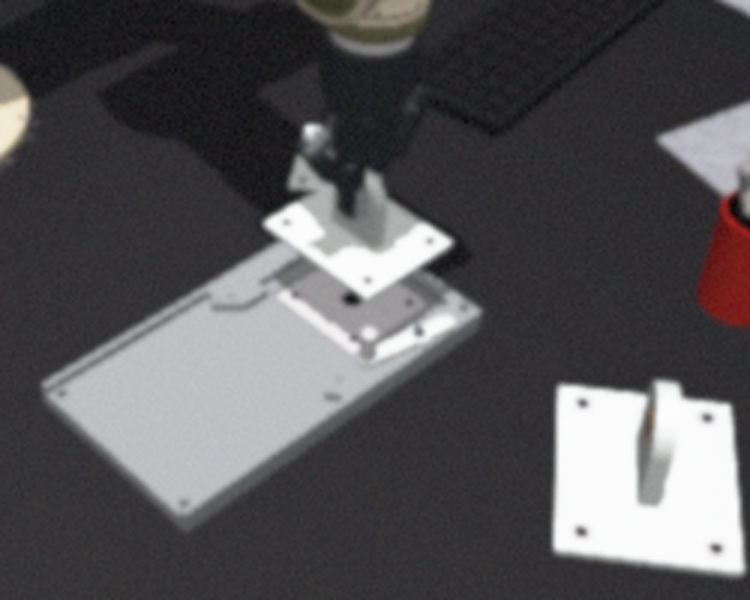

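```bash
cat > s12.py <<'E'
from h import *
from bench import env,kinematics,monitor
clk=lambda m:print(m,round(monitor.sense()["clock"],2),np.round(monitor.sense()["contact_force"],1),L(monitor.sense()["position"]).round(1),monitor.sense()["position"].round(4))
print(env.movel(W(101.2,1.9,88),velocity=.15,guard=8)); print(env.movel(W(101.2,1.9,54),velocity=.05,guard=8)); clk("low")
grab("wrist","w13")
E
python3 s12.py
```

```text
False
False
low 31.2 [-0.9  0.1 -3.1] [101.2   1.8] [0.4789 0.1434 0.0541]
```

View pics/w13.png

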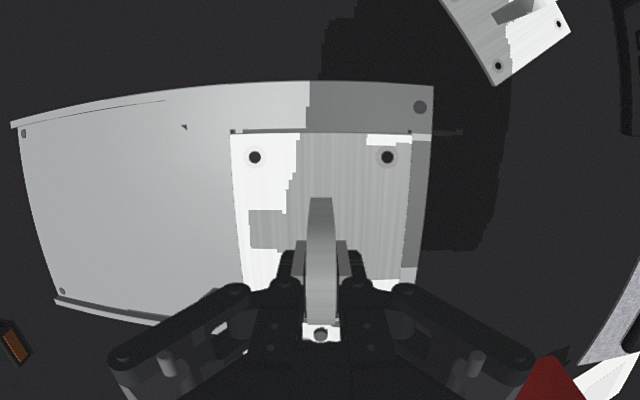

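```bash
python3 - <<'E'
from h import *
crop('w13',215,115,425,270,3.7,'cw13')
f=pickle.load(open('pics/w13.pkl','rb'))
E
```

```text
(no output)
```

View pics/cw13.png

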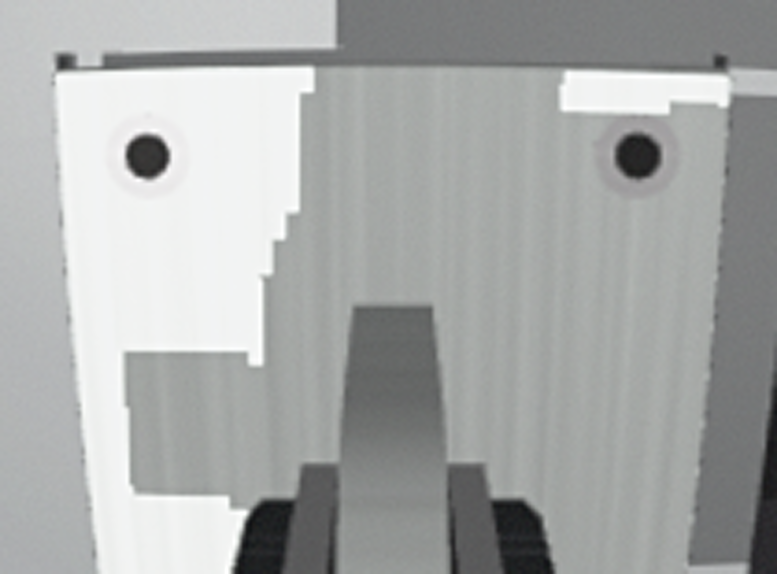

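```bash
python3 - <<'E'
from h import *
f=pickle.load(open('pics/w13.pkl','rb'))
c=lambda p,s,o:(np.array(p,float)+.5)/s-.5+o
for z in (.0325,.0335):
    print("foot",[L(x).round(1).tolist() for x in fish(f,c([[55,71],[731,70],[148,156],[638,156]],3.7,[215,115]),z)])
print("bay",[L(x).round(1).tolist() for x in fish(f,c([[57,53],[728,55],[393,50]],3.7,[215,115]),.022)])
E
```

```text
foot [[51.4, 63.2], [150.8, 63.5], [65.1, 50.2], [137.2, 50.3]]
foot [[51.7, 63.3], [150.5, 63.6], [65.3, 50.4], [137.0, 50.4]]
bay [[48.7, 65.1], [153.4, 64.9], [101.1, 64.4]]
```

Foot corners lie inside the bay: centred in x, with 1.6 mm to the +y wall and about 3.4 mm on the knob side. I'll lower it now.

```bash
cat > s13.py <<'E'
from h import *
from bench import env,kinematics,monitor
clk=lambda m:print(m,round(monitor.sense()["clock"],2),np.round(monitor.sense()["contact_force"],1),L(monitor.sense()["position"]).round(1),monitor.sense()["position"].round(4))
print(env.movel(W(101.1,1.7,44.5),velocity=.03,guard=6)); clk("a")
print(env.movel(W(101.1,1.7,39.5),velocity=.012,guard=5)); clk("b")
grab("wrist","w14"); crop('w14',215,115,425,270,3.7,'cw14')
E
python3 s13.py
```

```text
False
a 31.72 [ 0.6 -0.7 -2.2] [101.1   1.7] [0.479  0.1433 0.0444]
True
b 32.08 [-1.2  0.6  4.9] [101.1   1.5] [0.4791 0.1433 0.0412]
```

View pics/cw14.png

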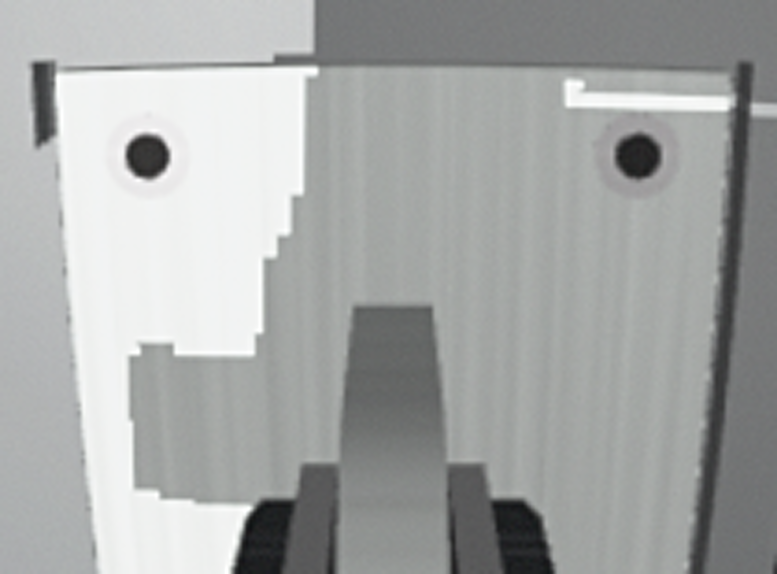

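```bash
cat > s14.py <<'E'
from h import *
from bench import env,kinematics,monitor
clk=lambda m:print(m,round(monitor.sense()["clock"],2),np.round(monitor.sense()["contact_force"],1),L(monitor.sense()["position"]).round(1))
def knob(a,r=52): return np.array([100.5-r*np.sin(a),-76.3-r*np.cos(a)])
env.release(); p=monitor.sense()["position"]; clk("rel")
env.movel(np.r_[p[:2],.130],velocity=.15); clk("up")
am=1.03; n=np.array([np.cos(am),-np.sin(am)]); q=Q(TH-np.pi/2-am)
env.close_gripper(20)
s=knob(1.75)-32*n
env.reach(W(*s,120),q); clk("reach"); grab("top","top15"); grab("wrist","w15")
env.movel(W(*s,38),velocity=.25,guard=10); clk("down")
for a in np.r_[np.linspace(1.74,.15,9),-.05]:
    p=knob(a)-18*n
    hit=env.movel(W(*p,38),velocity=.10 if a>.1 else .04,guard=10)
    print(round(a,2),hit,np.round(monitor.sense()["contact_force"],1),L(monitor.sense()["position"]).round(1),p.round(1))
    if hit: break
grab("wrist","w16"); clk("end")
E
python3 s14.py
```

```text
rel 32.83 [0.1 0.1 0.2] [101.1   2.2]
up 33.58 [-0.4  0.2 -0.6] [101.    2.7]
reach 36.47 [-1.1  0.2  0.4] [ 32.9 -39.6]
down 37.04 [0.5 0.4 1.3] [ 32.9 -40. ]
1.74 True [-0.3 -0.7 -0.1] [ 39.8 -54.1] [ 40.  -52.1]
end 37.33 [0.6 0.2 0.9] [ 39.9 -53.6]
```

View pics/w15.png

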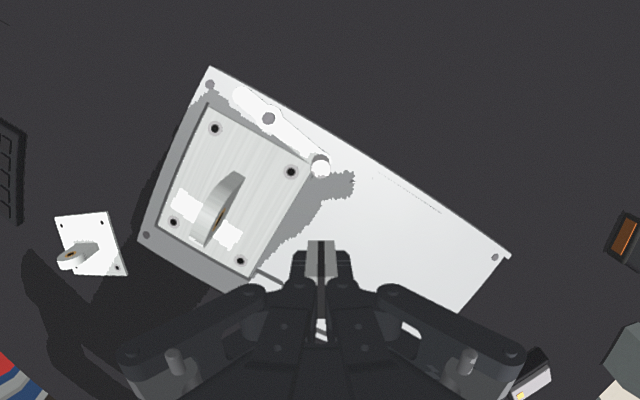

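View pics/w16.png

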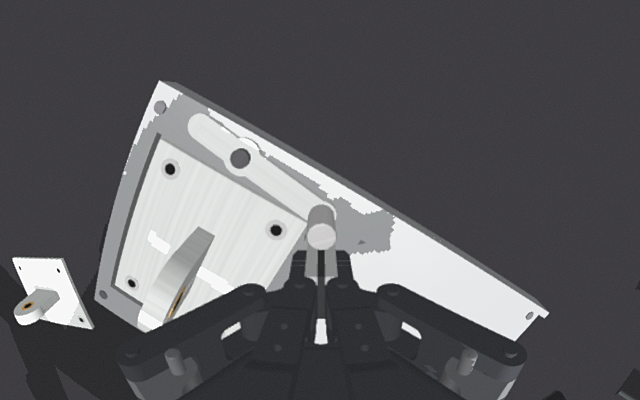

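The guard tripped on the first touch of the knob, an impact spike. The bracket lies flat in the bay. I'll continue.

```bash
cat > s15.py <<'E'
from h import *
from bench import env,kinematics,monitor
clk=lambda m:print(m,round(monitor.sense()["clock"],2),np.round(monitor.sense()["contact_force"],1),L(monitor.sense()["position"]).round(1))
def knob(a,r=52): return np.array([100.5-r*np.sin(a),-76.3-r*np.cos(a)])
am=1.03; n=np.array([np.cos(am),-np.sin(am)])
for a in np.r_[np.linspace(1.6,.15,8),-.06]:
    p=knob(a)-18*n
    hit=env.movel(W(*p,38),velocity=.08 if a>.1 else .04,guard=18 if a>.1 else 12)
    print(round(a,2),hit,np.round(monitor.sense()["contact_force"],1),L(monitor.sense()["position"]).round(1),p.round(1))
    if hit: break
grab("wrist","w17"); clk("end")
E
python3 s15.py
```

```text
1.6 False [-0.6 -0.8 -0.7] [ 39.3 -59.8] [ 39.3 -59.4]
1.39 False [-0.6 -0.5 -0. ] [ 40.2 -70.1] [ 40.1 -70.1]
1.19 False [-0.   0.3 -0.5] [ 43.2 -80.2] [ 43.  -80.4]
0.98 False [ 0.   0.4 -0.4] [ 48.2 -89.7] [ 48.1 -89.9]
0.77 False [0.  0.5 0. ] [ 55.1 -98. ] [ 55.  -98.1]
0.56 False [-0.1  0.8 -0.5] [  63.5 -104.7] [  63.4 -104.8]
0.36 False [ 0.2 -0.6  0.9] [  73.4 -109.7] [  73.1 -109.6]
0.15 False [-0.  -0.3 -0.3] [  84.  -112.3] [  83.5 -112.3]
-0.06 True [-1.3 -1.5  2. ] [  92.7 -111.7] [  94.4 -112.8]
end 39.92 [-2.6 -1.2  2.1] [  92.7 -111.6]
```

View pics/w17.png

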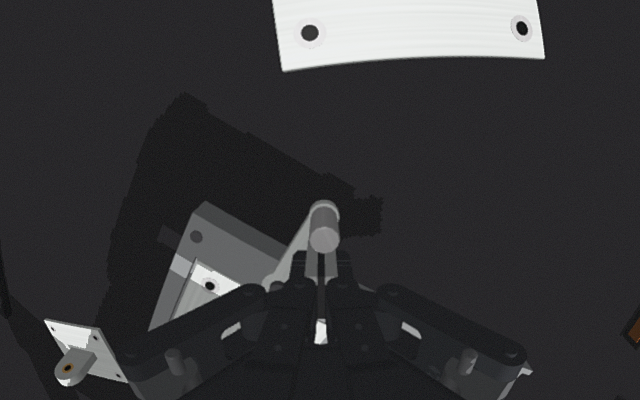

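```bash
cat > s16.py <<'E'
from h import *
from bench import env,kinematics,monitor
p=monitor.sense()["position"]; l=L(p); am=1.03; n=np.array([np.cos(am),-np.sin(am)])
env.movel(W(*(l-np.array([20,0])),38),velocity=.1); l=L(monitor.sense()["position"])
env.movel(W(*l,150),velocity=.25)
env.set_joints([-1.0,0.313,1.498,0,1.331,-0.223])
grab("top","top20"); crop("top20",230,150,365,265,5.2,"c20"); grab("scene","sc20"); crop("sc20",230,120,430,270,4,"csc20")
print(monitor.sense()["clock"])
E
python3 s16.py
```

```text
42.9083
```

View pics/c20.png

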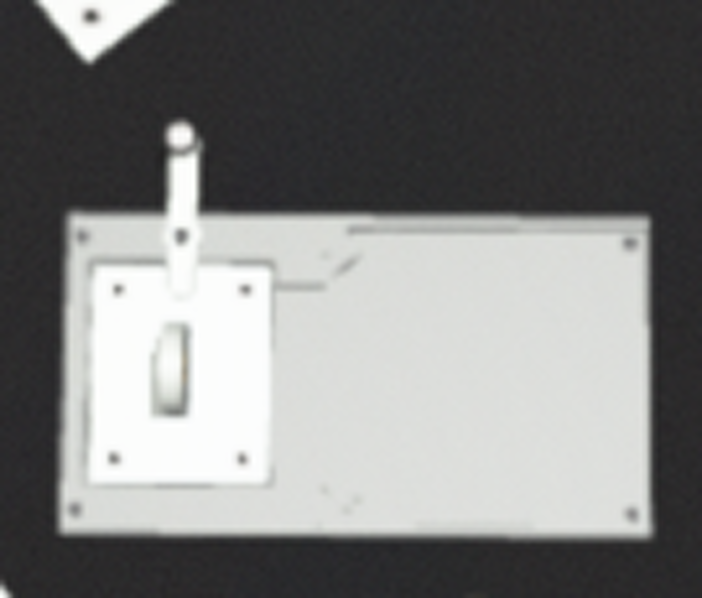

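View pics/csc20.png

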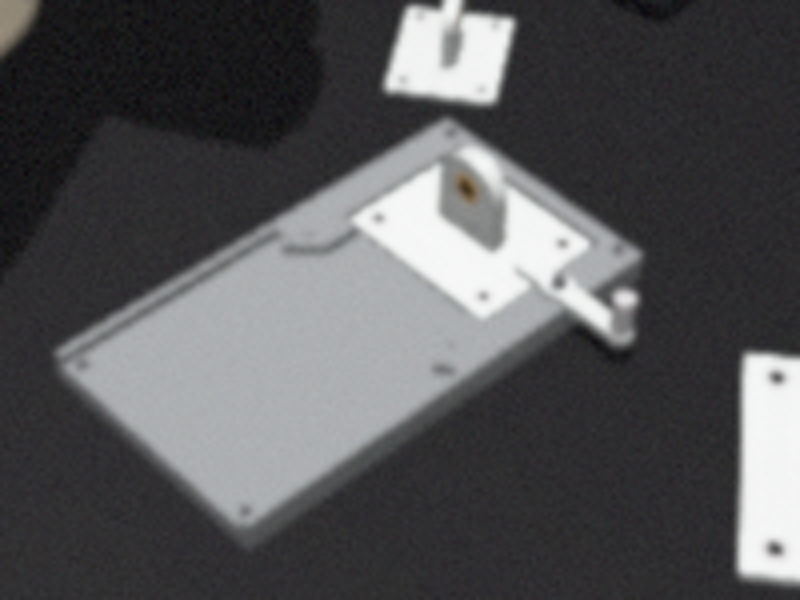

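View pics/top20.png

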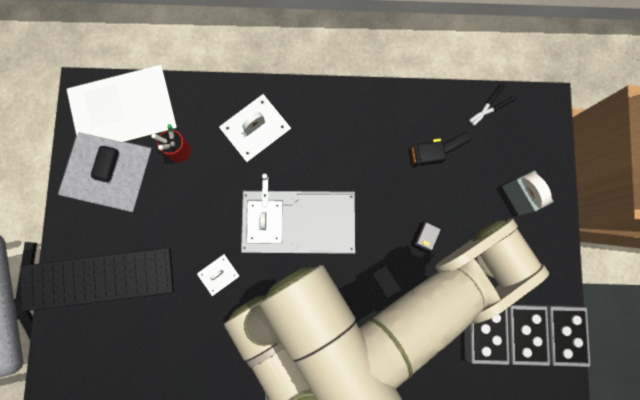

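```bash
python3 - <<'E'
from h import *
f=pickle.load(open('pics/top20.pkl','rb'))
c=lambda p:(np.array(p,float)+.5)/5.2-.5+[230,150]
k=L(toworld(f,c([[180,136]]),.056)[0]);p=L(toworld(f,c([[181,237]]),.028)[0]);e=L(toworld(f,c([[180,298]]),.028)[0])
print(k,p,e,np.arcsin((p[0]-k[0])/52),np.arctan2(e[0]-p[0],e[1]-p[1]))
b=np.array([L(x) for x in toworld(f,c([[118,289],[246,290],[242,459],[113,458]]),.020)]);print(b.round(1).tolist(),b.mean(0))
from bench import job; job.hand_in()
E
```

```text
[  99.8326914  -128.54713963] [100.55842702 -76.08548   ] [100.41373748 -41.22349687] 0.013956907444997863 -0.004150329238722872
[[136.3, -47.2], [63.8, -47.2], [64.5, 48.7], [136.8, 48.6]] [100.35587607   0.71368989]
the job is handed in; nothing more can be done
```

The kit is made up in the tray and the job is handed in, at about 43 s on the robot's clock.

- **Latch opened:** I swung it until it met its open stop, at about 1.77 rad from the tool position (stop nominally 1.75), with a top view and a wrist view agreeing.
- **Plate home:** It slid home without being lifted. Its hole pattern measured 67.9 x 72.4 mm at deck height, which means the plate is down in the recess.
- **Bracket placed:** I used the middle-sized one. It was lowered with a 5 N contact guard and touched at exactly the expected height (TCP z 41.2 mm). After release it lies flat at tray (100.4, 0.7) mm against a nominal (100, 0).
- **Latch closed:** It was pushed to its closed stop. The last picture gives an angle of about 0.00 to 0.01 rad, with the nose over the foot. The arm was parked clear.

**What went wrong on the way:**
- On the first pushes the plate drifted sideways. It caught on the flare and turned 0.33 rad, with up to about 38 N at the fingertips. I squared it by pushing its nose back along the landing, then pushed it in straight.
- While closing the latch, one force guard tripped on first touching the knob. I carried on from there.

**Checks:**
- The wrist and top cameras disagreed by about 1.5 mm. I placed the bracket from positions measured the same way for both bracket and pocket, so the offset cancelled.
- The battery, cup and scanner look unmoved in the last top view.

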